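# Raise an objective on the cam lift and hold it up

## Robot

A 6-joint arm with a two-finger parallel gripper is mounted at the origin on a cart in front of the work surface, level with it; the furniture and walls round the work are solid. World frame = base frame: x ahead of the robot, y to its left, z up, the work surface at z = 0. Lengths are in m, angles in rad, forces in N, time in s.
With the tool pointing down it reaches from about 0.275 to 0.75 m from the base axis. Payload 10.2 kg.
Tool frame: the origin (TCP) lies at the very end of the fingers, on their centre line; the grasp point (between the pads) lies 19 mm behind it; z points along the fingers, y is the line along which they close (so a half turn about z gives the same grasp; the last joint's range is limited). The gripper opens to 88 mm and grips with 3 to 60 N. Pads are 18 mm wide; open, the fingers measure 123 mm over their backs; the gripper's body (75 mm by 187 mm) begins 45 mm behind the grasp point.
Start: joints at [-1.458, 0.313, 1.498, -0, 1.331, -0.223], TCP at [0.173, -0.496, 0.207] pointing down, gripper open.
Joint ranges: [-2.94, 2.94], [-0.97, 2.17], [0.19, 2.56], [-1.23, 4.37], [0.02, 3.11], [-2.88, 2.88]. Speed limits (rad/s): [2.39, 2.39, 3.01, 3.14, 3.14, 3.14].

## Interface

Orientations are given as a rotation vector (axis times angle).
In Python, from plant import * gives the robot as it stands.
- The arm moves only by the tool carry_out, never from a script. Its argument "rows" is a list of rows, each a list of 4 numbers: the shift along the tool's x, y, z in cm, then the turn about the tool's z in rad. A call has 1 to 12 rows; each row is the pose to reach, as a shift and turn from the pose commanded when the call began, along the tool's axes at that moment; what a row does not reach only later rows make up. A row lasts 1/12 s, in which the tool goes at most 41.7 mm and 7.16 degrees, less where a joint would pass 70% of its speed; a pose out of reach is approached as far as the arm can. A call with a gripper value outside its range is refused whole. "jaw" is the closure, from -1 (fully open) to 1 (shut), set as the call begins (left out, the last holds). The fingers move at their own pace and stop on an object; "squeeze" is the grip in N (left out, the last holds). Time passes only in rows, so rows that repeat a pose let the fingers close. It gives the time, the measured TCP pose, the force, the opening and the grip force at its end, in the units of the state.
- get_state(): the state, without advancing time (a new reading comes with each control period).
- capture(name): name is "scene" or "side" or "wrist"; returns a dict with "frame" (480x640x3 uint8, blue, green, red), "K" (3x3 intrinsics, pixels), "R" (3x3) and "t" (3): a world point X has camera coordinates R X + t; the wrist camera has in their place "tool_from_camera" (4x4, takes a point from camera to tool coordinates, whose origin is the TCP and whose axes are the flange's). Camera axes: x right, y down, z forward; pixel columns grow to the right and rows downward; lengths in m; the calibration is good to about 2 mm. A picture is of the moment at which its call begins: read the wrist's pose just before it. There is no depth.
- job_done(): hands the job in; it is judged then, once.
The state is a dict: "time_s": time; "qpos": joint angles; "joint_velocities": joint speeds; "joint_torque": joint torques, N m; "tcp_pos": TCP position; "tool_rot": TCP orientation; "contact_force": force on the tool from outside, world axes, zero at the start; "ft_torque": the same for the moment, N m; "grip_width": opening from 0.0 (shut) to 1.0 (fully open); "grip_force": force on a finger pad.
Only numpy, scipy, OpenCV 4.12 (cv2) and the standard library are available. Lean on these libraries where they do the work, as an engineer would, in place of code of your own. Each camera call takes 0.05 s, during which the arm holds its last target. There are 200 camera calls.

## Task

Stand the spare microscope objective upright in the round nest on the lift table and let go of it. Then take the cross bar of the cam lever and swing it down until the lever is level, where the table stands at its highest (past level it sinks again), and finish there, still holding the lever against its return spring. Do not knock the objective over, and leave everything else where it is.

Things in the scene. Friction and masses are not known exactly. Their poses are not given: they have to be found in the camera images.
- objective: The loose spare microscope objective: pale turned body standing on its flange, 28 mm diameter for its lower half, tapering above a thin knurled ring to a narrow nose, 44 mm tall, about 85 g; fingers from above can pinch it 20 to 30 mm up. Origin at the centre of its underside, z up along the body.
- lift_base: The cam lift, fixed: aluminium base plate 130 (x) x 110 (y) x 10 mm, two upright side plates, and above them an aluminium lift table 100 x 86 x 8 mm on guide rods. Origin at the centre of the base's underside, z up; x is parallel to the lever's hinge axis; the lever stands beside the lift on its -x side and points to +y. Yaw within 0.25 rad of the world's.
- nest (a point): Floor of the nest, at the centre of the lift table's top. The nest is a shallow plastic ring, inner diameter 36 mm, outer 46 mm, 6 mm tall. It stands 102 mm above the work surface with the lever at rest and 113 mm at full lift.
- lift_table (a joint): Rise of the lift table in m, driven by the eccentric cam alone: 0 with the lever at rest, 0.0109 at the highest point.
- cam_lever (a joint): Angle of the cam lever in rad. 0 is rest: the lever leans up 63 degrees above level towards the base's +y; it grows as the lever is pulled down. At 1.1 the lever is level and the lift highest; beyond that the table sinks again, with a stop at 1.5. A return spring (0.28 N m at rest, 0.55 N m at level, about 4 N at the bar) swings it back up when let go.
- lever_grip (a point): Grip point on the lever's cross bar: black round plastic bar, 14 mm diameter, parallel to the base's x, at the end of the 130 mm lever arm. It runs 35 mm from here towards the lever arm (+x of the base) and 31 mm to its free end (-x). It can be pinched from above, fingers closing along the base's y, and turns between the pads. 166 mm above the work surface at rest, 50 mm at level.
- lever_hinge (a point): Point on the lever's hinge axis in line with lever_grip, 50 mm above the work surface; lever_grip moves round it on a circle of 130 mm radius in the base's y-z plane.
- eyepiece: Bystander: black eyepiece, 39 mm diameter, 63 mm tall, loose. Origin at the centre of its underside, as for all bystanders.
- ring: Bystander: black adapter ring lying flat, 40 mm diameter, 18 mm tall, loose.
- canister: Bystander: black cylindrical lens canister, 37 mm diameter, 62 mm tall, loose.

How it is judged:
On the way, in this order (a step that is already met when the one before it is completed fails the run):
1. the objective stands upright in the nest, let go, with the lever still up (horizontal distance between objective and nest below 0.006 m and z of objective in the frame of nest between -0.004 and 0.004 m and angle between objective's own z axis and vertical below 0.1 rad and contact force between the fingers and objective below 0.1 N and value of joint cam_lever below 0.5 rad), for 0.2 s.
2. the lever is held level and the table is fully up (value of joint cam_lever between 0.95 and 1.25 rad and value of joint lift_table above 0.0104 m and contact force between the fingers and cam_lever above 1 N and horizontal distance between objective and nest below 0.006 m and z of objective in the frame of nest between -0.004 and 0.004 m and angle between objective's own z axis and vertical below 0.1 rad and contact force between the fingers and objective below 0.1 N), for 0.2 s.
At the end, for the whole second after the job is handed in: The fingers hold the lever (more than 1 N) within 0.15 rad of level (joint 0.95 to 1.25), the table has risen more than 10.4 mm, and the objective stands at rest on the nest's floor, within 6 mm of its centre and 0.1 rad of upright, untouched by the fingers (all of step 2 and linear speed of objective below 0.02 m/s); the arm keeps its last pose, push and grip.
It fails at once if the objective is knocked over (angle between objective's own z axis and vertical above 0.7 rad).
It fails at once if a bystander is moved more than 30 mm (distance of any of eyepiece, ring, canister from where it was at the start of the episode above 0.03 m).
It also fails if it takes over 51 s, if anything falls off the work surface, if the arm or the gripper's body presses on something with over 40 N, if the wrist force passes 120 N, or if a joint passes its speed limit or range.

## Working session

There is one attempt and no reset: what is moved stays moved. The work goes in short steps, Python scripts to look and compute and a tool call to move; the robot and the scene stay as the last step left them, time stands still between calls to the robot, and variables do not carry over. Pictures are saved under pics/ and viewed, at most 10 in all, crops included, and the job is handed in when it is done.

Besides the shell and the picture viewer there is one more tool, called after "Request:" as a command line: name --pt "numbers of a row" for each row, then --argument value for the rest. carry_out: Moves the arm, as the interface text tells. Its arguments: {"type":"object","properties":{"rows":{"type":"array","items":{"type":"array","items":{"type":"number"}}},"jaw":{"type":"number"},"squeeze":{"type":"number"}},"required":["rows"]}

```bash
mkdir -p pics; ls; python3 - <<'E'
from plant import *
import cv2,numpy as np,pickle
s=get_state();print(s)
d={n:capture(n) for n in("scene","side","wrist")}
pickle.dump((s,d),open('c0.pkl','wb'))
for n in d: cv2.imwrite(f'pics/{n}0.png',d[n]['frame'])
for n in("scene","side"): print(n,d[n]['K'],d[n]['R'],d[n]['t'], -d[n]['R'].T@d[n]['t'])
print(d['wrist']['tool_from_camera'])
E
```

```text
pics
{'time_s': 0.0, 'qpos': array([-1.45840556e+00,  3.13472313e-01,  1.49843875e+00,  7.31479688e-06,
        1.33095937e+00, -2.23416981e-01]), 'joint_velocities': array([-0.00196511,  0.000539  , -0.0006132 ,  0.00042983,  0.00012662,
        0.00015568]), 'joint_torque': array([-5.52263856e-06, -4.02213907e+01, -2.52269053e+01,  6.94250339e-02,
        3.52861849e-02, -1.08338684e-04]), 'tcp_pos': array([ 0.17295449, -0.49540057,  0.20674904]), 'tool_rot': array([-3.09615613e+00, -5.24794769e-01, -1.22457297e-04]), 'contact_force': array([ 0.31232219, -0.50812213, -0.23656053]), 'ft_torque': array([ 3.14026498e-02, -5.47042115e-05,  3.29488679e-02]), 'grip_force': 0.0, 'grip_width': 1.0017772245201955}
scene [[547.19025442   0.         319.39237534]
 [  0.         547.19025442 236.60313527]
 [  0.           0.           1.        ]] [[-0.76482151 -0.64419288 -0.00797371]
 [-0.39044146  0.47332766 -0.78963054]
 [ 0.51244855 -0.60081316 -0.61353079]] [0.59673567 0.17895002 0.97205833] [0.0281359  0.88373631 0.74245031]
side [[620.02168305   0.         314.18548475]
 [  0.         620.02168305 240.40877845]
 [  0.           0.           1.        ]] [[-0.88619977 -0.46321173 -0.00921173]
 [-0.30054006  0.58988679 -0.74947265]
 [ 0.3525984  -0.661414   -0.66197122]] [0.60134838 0.09837127 1.18064546] [0.14618561 1.00141914 0.86081935]
[[ 3.98777767e-04 -9.57944992e-01 -2.86951620e-01  7.33052378e-02]
 [ 9.99999919e-01  3.95538939e-04  6.92562362e-05 -1.47428386e-03]
 [ 4.71568746e-05 -2.86951625e-01  9.57945073e-01 -1.76298305e-01]
 [ 0.00000000e+00  0.00000000e+00  0.00000000e+00  1.00000000e+00]]
```

View pics/scene0.png

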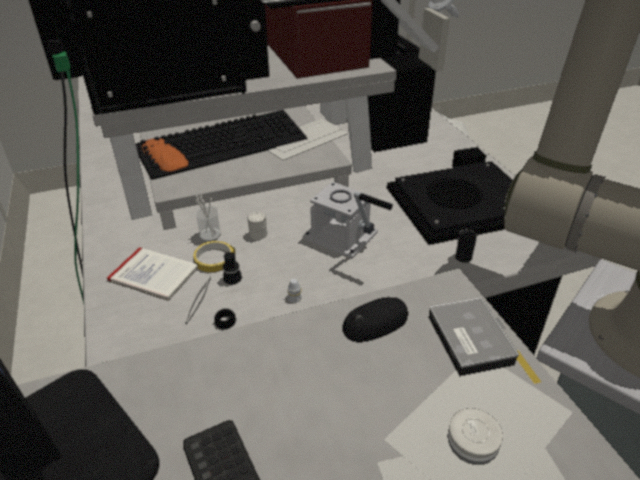

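View pics/side0.png

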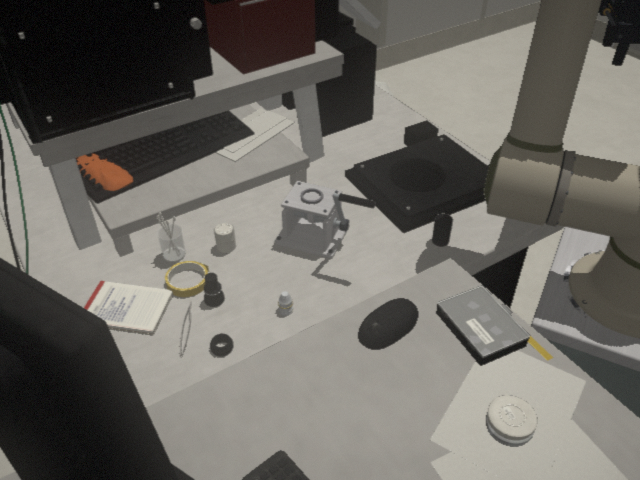

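The scene view shows the objective at about (293,290), the nest at (341,196) and the black bar from (360,196) to (390,206). In the side view they are at (285,303), (312,196) and (340-372,200). I'll zoom in for exact pixels.

```bash
python3 - <<'E'
import cv2,numpy as np,pickle
s,d=pickle.load(open('c0.pkl','rb'))
a=d['scene']['frame'][175:315,275:405];b=d['side']['frame'][175:315,265:395]
f=lambda i:cv2.resize(i,None,fx=3,fy=4,interpolation=cv2.INTER_CUBIC)
f=lambda i:cv2.resize(i,None,fx=3.07,fy=3.07,interpolation=cv2.INTER_CUBIC)
o=np.hstack([f(a),f(b)]);o=cv2.convertScaleAbs(o,alpha=1.3);print(o.shape)
cv2.imwrite('pics/crop0.png',o)
E
```

```text
(430, 798, 3)
```

View pics/crop0.png

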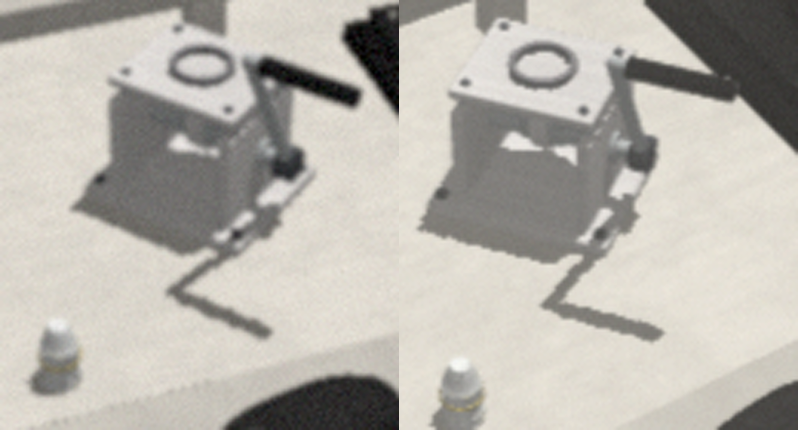

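The crop shows, in crop pixels (scene left, side right):
- **Nest:** centre at (202,66) and (543,65).
- **Bar:** from (262,68) to (357,97), and from (630,68) to (735,90).
- **Objective:** nose at (57,322) and (460,361).

```bash
cat >h.py <<'E'
import cv2,numpy as np,pickle
def ray(c,p):
    v=c['R'].T@np.linalg.inv(c['K'])@np.array([p[0],p[1],1.]);return -c['R'].T@c['t'],v
def plane(c,p,z):
    o,v=ray(c,p);return o+v*(z-o[2])/v[2]
def wplane(c,s,p,z):
    from scipy.spatial.transform import Rotation as Ro
    T=c['tool_from_camera'];R=Ro.from_rotvec(s['tool_rot']).as_matrix()
    v=R@T[:3,:3]@np.linalg.inv(c['K'])@np.array([p[0],p[1],1.]);o=R@T[:3,3]+s['tcp_pos']
    return o+v*(z-o[2])/v[2]
def tri(c1,p1,c2,p2):
    P=[c['K']@np.c_[c['R'],c['t']] for c in(c1,c2)]
    X=cv2.triangulatePoints(P[0],P[1],np.array(p1,float),np.array(p2,float))[:,0];return X[:3]/X[3]
E
python3 - <<'E'
from h import *
np.set_printoptions(precision=4,suppress=True)
s,d=pickle.load(open('c0.pkl','rb'));A,B=d['scene'],d['side']
a=lambda x,y:(x/3.07+275-.3,y/3.07+175-.3); b=lambda x,y:((x-399)/3.07+265-.3,y/3.07+175-.3)
pts=dict(nest=(a(202,65),b(543,64),.108),nose=(a(57,322),b(460,361),.044),base=(a(55,384),b(459,424),.0),knurl=(a(57,356),b(460,398),.022),
bar0=(a(262,68),b(630,70),.166),bar1=(a(358,97),b(735,90),.166),back=(a(178,28),b(503,25),.102),left=(a(124,71),b(463,83),.102),front=(a(229,110),b(584,112),.102))
for k,(p,q,z) in pts.items(): print(k,tri(A,p,B,q),plane(A,p,z),plane(B,q,z))
for n,ps in(('screws',None),):
  for c,i in((A,0),(B,1)):
    w=plane(c,pts['front'][i],.102)-plane(c,pts['left'][i],.102);print('yaw leftfront',np.arctan2(-w[1],-w[0]))
    w=plane(c,pts['left'][i],.102)-plane(c,pts['back'][i],.102);print('yaw left-back',np.arctan2(-w[0],w[1]))
    w=plane(c,pts['bar0'][i],.166)-plane(c,pts['bar1'][i],.166);print('yaw bar',np.arctan2(w[1],w[0]),np.linalg.norm(w))
    m=c['frame']
E
```

```text
nest [0.6195 0.1214 0.1005] [0.6134 0.1283 0.108 ] [0.6145 0.1316 0.108 ]
nose [0.5644 0.3334 0.0427] [0.5643 0.3325 0.044 ] [0.5632 0.3361 0.044 ]
base [ 0.5647  0.3381 -0.0078] [ 0.5603  0.3412 -0.    ] [0.5602 0.3462 0.    ]
knurl [0.5635 0.3367 0.0154] [0.5602 0.3383 0.022 ] [0.5594 0.3447 0.022 ]
bar0 [0.5316 0.1744 0.1625] [0.5293 0.1765 0.166 ] [0.5293 0.1803 0.166 ]
bar1 [0.4672 0.1644 0.1633] [0.4659 0.165  0.166 ] [0.4656 0.1697 0.166 ]
back [0.668  0.0878 0.0944] [0.6614 0.0949 0.102 ] [0.6624 0.0986 0.102 ]
left [0.6589 0.1584 0.0972] [0.6555 0.1608 0.102 ] [0.655  0.1661 0.102 ]
front [0.5748 0.1495 0.0971] [0.5718 0.1519 0.102 ] [0.5716 0.1573 0.102 ]
yaw leftfront 0.10610402086275984
yaw left-back 0.08932698519005877
yaw bar 0.17924900955586037 0.06434048571306464
yaw leftfront 0.10465163043566171
yaw left-back 0.10823230837225474
yaw bar 0.16519574676604853 0.06449656172385893
```

View pics/wrist0.png

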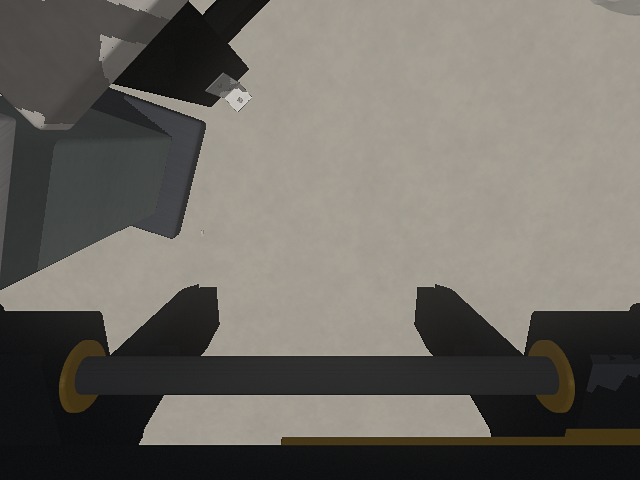

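The wrist view shows only the floor and the fingers so far. The estimates are objective near (0.562,0.338), nest near (0.614,0.130), base yaw about 0.1. I'll move above the objective.

Request:
carry_out --pt "64.2 -65.8 -2 0.236" --pt "64.2 -65.8 -2 0.236" --pt "64.2 -65.8 -2 0.236" --pt "64.2 -65.8 -2 0.236" --pt "64.2 -65.8 -2 0.236" --pt "64.2 -65.8 -2 0.236" --pt "64.2 -65.8 -2 0.236" --pt "64.2 -65.8 -2 0.236" --pt "64.2 -65.8 -2 0.236" --pt "64.2 -65.8 -2 0.236" --pt "64.2 -65.8 -2 0.236" --pt "64.2 -65.8 -2 0.236" --jaw -1

```text
time_s: 1.15
tcp_pos: [0.385, -0.0407, 0.2184]
tool_rot: [3.137, 0.157, 0.001]
contact_force: [0.3, -1.1, 0.4]
grip_width: 1.005
grip_force: 0.0
```

Request:
carry_out --pt "21 -35 1.5 0" --pt "21 -35 1.5 0" --pt "21 -35 1.5 0" --pt "21 -35 1.5 0" --pt "21 -35 1.5 0" --pt "21 -35 1.5 0" --pt "21 -35 1.5 0" --pt "21 -35 1.5 0" --pt "21 -35 1.5 0" --pt "21 -35 1.5 0" --pt "21 -35 1.5 0" --pt "21 -35 1.5 0"

```text
time_s: 2.15
tcp_pos: [0.5585, 0.3273, 0.2017]
tool_rot: [3.137, 0.16, -0.003]
contact_force: [0.7, 0.1, -0.1]
grip_width: 0.999
grip_force: 0.0
```

```bash
python3 - <<'E'
from plant import *
from h import *
s=get_state();c=capture('wrist');pickle.dump((s,c),open('w1.pkl','wb'));cv2.imwrite('pics/w1.png',c['frame']);print(s['tcp_pos'],s['tool_rot'],s['qpos'],c['K'])
E
```

```text
[0.55851178 0.32731248 0.20165396] [ 3.13683363e+00  1.59586644e-01 -3.12450534e-03] [ 3.49496672e-01  5.97163272e-01  1.08596938e+00 -8.46785115e-05
  1.46056764e+00  1.81863990e+00] [[361.63280612   0.         316.46415883]
 [  0.         361.63280612 240.52713833]
 [  0.           0.           1.        ]]
```

View pics/w1.png

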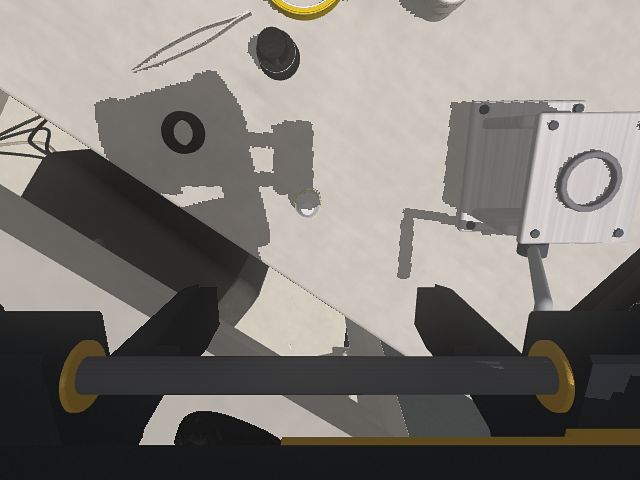

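The wrist view shows the objective at about (307,203) with its nose near (308,211). The nest ring is at (590,181), and the table screws are at (553,125), (535,234) and (619,233).

```bash
python3 - <<'E'
from h import *
np.set_printoptions(precision=4,suppress=True)
s,c=pickle.load(open('w1.pkl','rb'));f=c['frame']
for n,p,z in[('nose',(308,211),.044),('knurl',(307.5,202),.023),('base',(307,197),0),('nest',(590,181),.108),('s1',(553,125.5),.102),('s2',(535,234),.102),('s3',(619,233),.102)]:
    print(n,wplane(c,s,p,z))
a,b,d=[wplane(c,s,p,.102) for p in((553,125.5),(535,234),(619,233))]
print('yaw',np.arctan2((a-b)[1],(a-b)[0]),np.arctan2((b-d)[0],-(b-d)[1]),np.arctan2(-(b-d)[0],(b-d)[1]))
o=cv2.resize(np.hstack([f[175:240,275:340],f[140:220,550:630][:65]]),None,fx=5,fy=5,interpolation=cv2.INTER_CUBIC)
cv2.imwrite('pics/w1c.png',o);print(o.shape)
E
```

```text
nose [0.5592 0.3365 0.044 ]
knurl [0.5637 0.3379 0.023 ]
base [0.5646 0.3391 0.    ]
nest [0.617  0.1303 0.108 ]
s1 [0.653  0.1653 0.102 ]
s2 [0.5716 0.1557 0.102 ]
s3 [0.5791 0.0897 0.102 ]
yaw 0.1169563414411128 -3.027308355057902 0.11428429853189141
(325, 725, 3)
```

View pics/w1c.png

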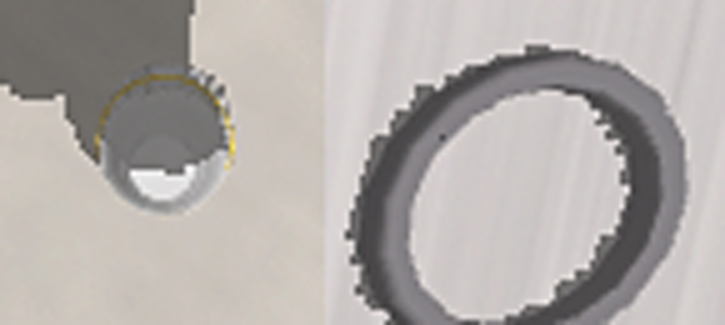

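The crop shows the nose circle centred at about (307.4,208.6) and the knurl circle at about (308,203.5). The nest ring is cut off at the bottom, so I'll fit it by mask.

```bash
python3 - <<'E'
from h import *
np.set_printoptions(precision=4,suppress=True)
s,c=pickle.load(open('w1.pkl','rb'));f=c['frame']
for n,p,z in[('nose',(307.6,208.6),.044),('knurl',(308,203.5),.022)]: print(n,wplane(c,s,p,z))
g=cv2.cvtColor(f,cv2.COLOR_BGR2GRAY);r=g[140:225,548:634];m=(r<165).astype(np.uint8)
cs,h=cv2.findContours(m,cv2.RETR_CCOMP,cv2.CHAIN_APPROX_NONE)
for k,hh in zip(cs,h[0]):
    if len(k)>80:
        e=cv2.fitEllipse(k);p=np.array(e[0])+[548,140];print(len(k),hh[3],p,e[1:],wplane(c,s,p,.108),wplane(c,s,p,.105))
E
```

```text
nose [0.5615 0.3371 0.044 ]
knurl [0.562  0.3373 0.022 ]
201 -1 [588.2723 180.4617] ((57.93086624145508, 69.7857666015625), 58.405494689941406) [0.6172 0.1317 0.108 ] [0.6171 0.1294 0.105 ]
142 0 [587.6352 180.5961] ((38.52364730834961, 51.128604888916016), 39.24994659423828) [0.6171 0.1321 0.108 ] [0.6169 0.1298 0.105 ]
```

Request:
carry_out --pt "0.4 -0.9 2 0" --pt "0.4 -0.9 5 0" --pt "0.4 -0.9 8.5 0" --pt "0.4 -0.9 12 0" --pt "0.4 -0.9 12 0" --pt "0.4 -0.9 12 0" --jaw -0.3

```text
time_s: 2.7
tcp_pos: [0.5615, 0.3345, 0.0834]
tool_rot: [3.137, 0.155, -0.003]
contact_force: [0.2, 0.6, 2.0]
grip_width: 0.647
grip_force: 0.0
```

```bash
python3 - <<'E'
from plant import *
from h import *
s=get_state();c=capture('wrist');pickle.dump((s,c),open('w2.pkl','wb'));cv2.imwrite('pics/w2.png',c['frame'][100:420,150:480]);print(s['tcp_pos'],s['tool_rot'])
E
```

```text
[0.56145156 0.33452875 0.08341023] [ 3.13706102e+00  1.54897420e-01 -3.02737527e-03]
```

View pics/w2.png

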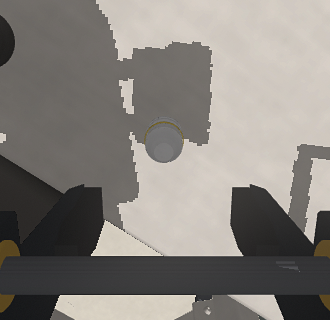

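The wrist crop shows the objective's nose at (164,149), nearly centred between the fingers, whose inner faces are at columns 102 and 232.

```bash
python3 - <<'E'
from h import *
s,c=pickle.load(open('w2.pkl','rb'))
print(wplane(c,s,(314.2,248.5),.044),wplane(c,s,(314.3,241),.022))
E
```

```text
[0.56424931 0.33745261 0.044     ] [0.56249619 0.33733168 0.022     ]
```

Request:
carry_out --pt "0.1 -0.2 2.5 0" --pt "0.1 -0.2 5 0" --pt "0.1 -0.2 7.2 0" --pt "0.1 -0.2 7.2 0" --pt "0.1 -0.2 7.2 0" --pt "0.1 -0.2 7.2 0"

```text
time_s: 3.25
tcp_pos: [0.5643, 0.3382, 0.0145]
tool_rot: [-3.136, -0.156, -0.007]
contact_force: [-0.2, 0.4, 0.2]
grip_width: 0.65
grip_force: 0.0
```

Request:
carry_out --pt "-0.15 0 0.5 0" --pt "-0.15 0 0.5 0" --pt "-0.15 0 0.5 0"

```text
time_s: 3.5
tcp_pos: [0.5613, 0.3377, 0.0069]
tool_rot: [-3.137, -0.157, -0.001]
contact_force: [0.4, 0.7, 0.6]
grip_width: 0.648
grip_force: 0.0
```

Request:
carry_out --pt "0 0 0 0" --pt "0 0 0 0" --pt "0 0 0 0" --pt "0 0 0 0" --pt "0 0 0 0" --pt "0 0 0 0" --pt "0 0 0 0" --pt "0 0 0 0" --jaw 1 --squeeze 12

```text
time_s: 4.17
tcp_pos: [0.5611, 0.3376, 0.0061]
tool_rot: [3.138, 0.157, -0.0]
contact_force: [0.2, 0.3, -2.0]
grip_width: 0.177
grip_force: 10.8
```

```bash
python3 - <<'E'
from plant import *
from h import *
s=get_state();c=capture('wrist');a=capture('side');S=a['frame'][255:345,235:335]
o=np.hstack([c['frame'][200:420,180:460],cv2.resize(S,(244,220))])
cv2.imwrite('pics/w3.png',cv2.resize(o,None,fx=1.5,fy=1.5));print(s['tcp_pos'],s['grip_width'],s['grip_force'])
E
```

```text
[0.5610696  0.33760553 0.0060667 ] 0.17670199286583918 10.829511563497363
```

View pics/w3.png

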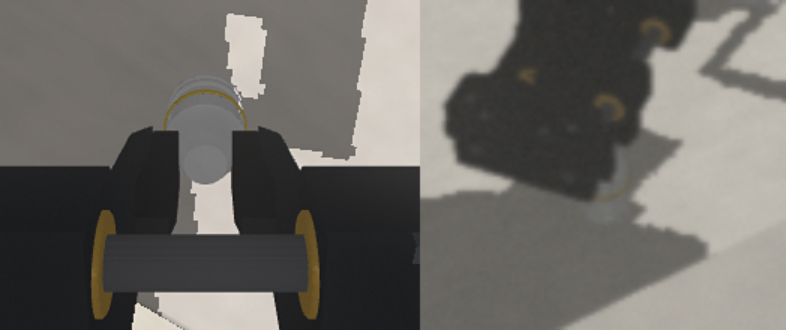

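The fingers hold the rear of the body: the objective sits ahead of the pads along +x. I'll compute the offset.

```bash
python3 - <<'E'
from plant import *
from h import *
s=get_state();c=dict(capture('wrist'))
print(s['tool_rot'],wplane(c,s,(316.7,310),.044),wplane(c,s,(317,286),.022))
E
```

```text
[ 3.13766964e+00  1.56665891e-01 -5.42958164e-04] [0.56174142 0.33884349 0.044     ] [0.56305187 0.33881683 0.022     ]
```

The objective is centred under the tool, but the fingertips look and behave about 30 mm short of the stated TCP. They end near z≈0.036 and pinch the nose cone, 15.6 mm wide. I'll open, go 20 mm lower and re-grip on the 28 mm body, watching the force.

Request:
carry_out --pt "0 0 0 0" --pt "0 0 0 0" --pt "0 0 0 0" --pt "0 0 0 0" --pt "0.1 0 0.3 0" --pt "0.1 0 0.6 0" --pt "0.1 0 0.9 0" --pt "0.1 0 0.9 0" --pt "0.1 0 0.9 0" --jaw -0.3

```text
time_s: 5.07
tcp_pos: [0.562, 0.3377, -0.0032]
tool_rot: [3.138, 0.157, -0.001]
contact_force: [0.4, 0.8, 0.1]
grip_width: 0.653
grip_force: 0.0
```

No contact with the surface even at z=-0.003, so the fingers really are shorter than stated. I'll continue down.

Request:
carry_out --pt "0 0 0.4 0" --pt "0 0 0.7 0" --pt "0 0 0.9 0" --pt "0 0 0.9 0" --pt "0 0 0.9 0"

```text
time_s: 5.48
tcp_pos: [0.5621, 0.3377, -0.012]
tool_rot: [3.138, 0.157, -0.0]
contact_force: [0.3, 0.3, -0.7]
grip_width: 0.653
grip_force: 0.0
```

Request:
carry_out --pt "0 0 0 0" --pt "0 0 0 0" --pt "0 0 0 0" --pt "0 0 0 0" --pt "0 0 0 0" --pt "0 0 0 0" --pt "0 0 0 0" --jaw 1 --squeeze 12

```text
time_s: 6.07
tcp_pos: [0.5622, 0.3378, -0.0117]
tool_rot: [-3.138, -0.157, -0.0]
contact_force: [0.5, 0.6, 0.7]
grip_width: 0.28
grip_force: 12.0
```

The opening is 24.6 mm, so the pads are still on the taper. I'll go about 9 mm lower.

Request:
carry_out --pt "0 0 0 0" --pt "0 0 0 0" --pt "0 0 0 0" --pt "0 0 0.3 0" --pt "0 0 0.6 0" --pt "0 0 0.9 0" --pt "0 0 0.9 0" --pt "0 0 0.9 0" --jaw -0.3

```text
time_s: 6.73
tcp_pos: [0.562, 0.3377, -0.0211]
tool_rot: [3.138, 0.157, -0.001]
contact_force: [-0.0, -0.3, -0.0]
grip_width: 0.648
grip_force: 0.0
```

Request:
carry_out --pt "0 0 0 0" --pt "0 0 0 0" --pt "0 0 0 0" --pt "0 0 0 0" --pt "0 0 0 0" --pt "0 0 0 0" --pt "0 0 0 0" --jaw 1 --squeeze 12

```text
time_s: 7.32
tcp_pos: [0.5622, 0.3377, -0.0207]
tool_rot: [-3.138, -0.157, -0.0]
contact_force: [0.2, -0.0, 0.2]
grip_width: 0.291
grip_force: 12.0
```

Now lift slightly and check the hold.

Request:
carry_out --pt "0 0 -0.5 0" --pt "0 0 -1 0" --pt "0 0 -2 0" --pt "0 0 -2 0" --pt "0 0 -2 0" --pt "0 0 -2 0" --squeeze 18

```text
time_s: 7.82
tcp_pos: [0.5621, 0.3377, -0.0007]
tool_rot: [-3.138, -0.157, -0.0]
contact_force: [-0.8, 0.4, -1.1]
grip_width: 0.288
grip_force: 18.0
```

```bash
python3 - <<'E'
from plant import *
from h import *
s=get_state();c=capture('wrist');a=capture('side');S=a['frame'][245:345,235:335]
o=np.hstack([c['frame'][200:420,180:460],cv2.resize(S,(220,220))])
cv2.imwrite('pics/w4.png',cv2.resize(o,None,fx=1.5,fy=1.5));print(s['tcp_pos'],s['grip_width'],s['grip_force'],s['contact_force'])
E
```

```text
[ 0.56209157  0.33770847 -0.00072659] 0.2875389751959962 17.9780555643228 [-0.78997618  0.40245473 -1.08183941]
```

View pics/w4.png

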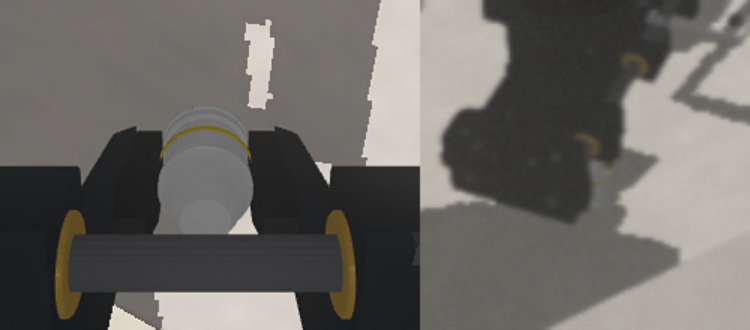

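The objective is lifted, upright and clamped symmetrically between the pads, just above the yellow ring at (205,135). I'll carry it towards the nest.

Request:
carry_out --pt "0 0 -3 0" --pt "0 0 -6 0" --pt "0 0 -9 0" --pt "0 0 -12 0" --pt "0.5 3 -12 0" --pt "1 6 -12 0" --pt "1.6 9 -12 0" --pt "2 11 -12 0" --pt "2.4 13 -12 0" --pt "2.4 14 -12 0" --pt "2.4 14 -12 0" --pt "2.4 14 -12 0"

```text
time_s: 8.92
tcp_pos: [0.5997, 0.2012, 0.1191]
tool_rot: [-3.137, -0.156, 0.001]
contact_force: [-0.1, 0.5, -1.3]
grip_width: 0.28
grip_force: 18.0
```

```bash
python3 - <<'E'
from plant import *
from h import *
np.set_printoptions(precision=4,suppress=True)
s=get_state();c=capture('wrist');pickle.dump((s,c),open('w5.pkl','wb'));cv2.imwrite('pics/w5.png',c['frame']);print(s['tcp_pos'],s['tool_rot'],s['grip_width'])
E
```

```text
[0.5997 0.2012 0.1191] [-3.1374 -0.1561  0.0007] 0.280145931423398
```

View pics/w5.png

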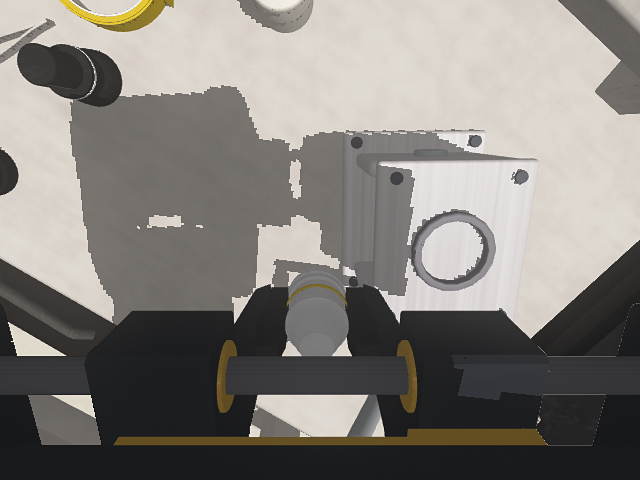

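The objective is still held, with its ring at row 285. The nest is fully visible at about (454,250), so I'll fit it and also compute the held objective's position.

```bash
python3 - <<'E'
from h import *
np.set_printoptions(precision=4,suppress=True)
s,c=pickle.load(open('w5.pkl','rb'));f=c['frame']
x0,y0=404,205
g=cv2.cvtColor(f,cv2.COLOR_BGR2GRAY)[y0:297,x0+11:500];x0+=11
for th in(150,165):
  cs,h=cv2.findContours((g<th).astype(np.uint8),cv2.RETR_CCOMP,cv2.CHAIN_APPROX_NONE)
  for k,hh in zip(cs,h[0]):
    if len(k)>80:
        e=cv2.fitEllipse(k);p=np.array(e[0])+[x0,y0];print(th,len(k),hh[3],p,e[1:],wplane(c,s,p,.108),wplane(c,s,p,.105),wplane(c,s,p,.102))
# held object: yellow ring
for n,F in(('w5',f),):
  hsv=cv2.cvtColor(F,cv2.COLOR_BGR2HSV);m=cv2.inRange(hsv[270:330,280:355],(18,90,60),(35,255,255))
  v,u=np.nonzero(m);print('ring px u',u.min()+280,u.max()+280,'v',v.min()+270,v.max()+270)
for p in((539,160),(377,161),(397,178),(521,177)): print(p,wplane(c,s,p,.102))
# held axis estimates: nose pt/ring centre at offsets
for p,z in(((317.5,303),.1191+.0207+.018),((317.5,303),.1191+.0207+.022)): print('ring',wplane(c,s,p,z))
E
```

```text
150 249 -1 [452.8931 249.8051] ((78.78753662109375, 83.42861938476562), 54.26802444458008) [0.6185 0.1296 0.108 ] [0.6177 0.1283 0.105 ] [0.6168 0.127  0.102 ]
150 195 0 [450.9824 249.9861] ((54.714508056640625, 65.48417663574219), 51.89851379394531) [0.6183 0.1306 0.108 ] [0.6174 0.1293 0.105 ] [0.6166 0.1281 0.102 ]
165 252 -1 [453.0105 249.8081] ((78.97472381591797, 83.57150268554688), 55.427162170410156) [0.6185 0.1295 0.108 ] [0.6177 0.1283 0.105 ] [0.6168 0.127  0.102 ]
165 196 0 [451.1447 250.0008] ((54.540714263916016, 65.19102478027344), 51.4020881652832) [0.6183 0.1305 0.108 ] [0.6174 0.1293 0.105 ] [0.6166 0.128  0.102 ]
ring px u 287 346 v 284 306
(539, 160) [0.6699 0.0925 0.102 ]
(377, 161) [0.661  0.1767 0.102 ]
(397, 178) [0.6533 0.1649 0.102 ]
(521, 177) [0.6604 0.0995 0.102 ]
ring [0.6041 0.2024 0.1578]
ring [0.6061 0.2026 0.1618]
```

Request:
carry_out --pt "0.3 2.5 0 0" --pt "0.6 5 0 0" --pt "1.0 7.4 0 0" --pt "1.0 7.4 0 0" --pt "1.0 7.4 0 0" --pt "1.0 7.4 0 0" --pt "1.0 7.4 0 0"

```text
time_s: 9.55
tcp_pos: [0.6169, 0.1298, 0.1192]
tool_rot: [-3.137, -0.159, 0.0]
contact_force: [-0.7, -0.7, -0.6]
grip_width: 0.288
grip_force: 18.0
```

Request:
carry_out --pt "0 0.1 1 0" --pt "0 0.1 2 0" --pt "0 0.1 2.6 0" --pt "0 0.1 3.2 0" --pt "0 0.1 3.2 0" --pt "0 0.1 3.2 0"

```text
time_s: 10.05
tcp_pos: [0.6173, 0.1272, 0.0868]
tool_rot: [-3.138, -0.157, 0.001]
contact_force: [0.3, 1.0, -1.4]
grip_width: 0.285
grip_force: 18.0
```

Request:
carry_out --pt "0 -0.12 0 0" --pt "0 -0.12 0.2 0" --pt "0 -0.12 0.4 0" --pt "0 -0.12 0.4 0" --pt "0 -0.12 0.4 0"

```text
time_s: 10.47
tcp_pos: [0.6172, 0.1284, 0.0831]
tool_rot: [-3.138, -0.157, 0.0]
contact_force: [0.3, 0.6, 0.2]
grip_width: 0.29
grip_force: 18.0
```

Request:
carry_out --pt "0 0 0.1 0" --pt "0 0 0.2 0" --pt "0 0 0.2 0" --pt "0 0 0.2 0"

```text
time_s: 10.8
tcp_pos: [0.6174, 0.1284, 0.0813]
tool_rot: [-3.138, -0.157, -0.0]
contact_force: [0.4, 0.5, -0.6]
grip_width: 0.286
grip_force: 18.0
```

Request:
carry_out --pt "0 0 0.05 0" --pt "0 0 0.1 0" --pt "0 0 0.1 0"

```text
time_s: 11.05
tcp_pos: [0.6174, 0.1284, 0.0811]
tool_rot: [3.138, 0.157, 0.001]
contact_force: [-3.1, 0.1, 6.2]
grip_width: 0.284
grip_force: 18.1
```

It touched down at the expected height. Release and rise.

Request:
carry_out --pt "0 0 -0.1 0" --pt "0 0 -0.1 0" --pt "0 0 -0.1 0" --pt "0 0 -0.1 0" --pt "0 0 -0.1 0" --pt "0 0 -0.1 0" --jaw -0.2

```text
time_s: 11.55
tcp_pos: [0.6173, 0.1284, 0.0811]
tool_rot: [3.138, 0.157, -0.0]
contact_force: [0.3, 0.2, 0.5]
grip_width: 0.598
grip_force: 0.0
```

Request:
carry_out --pt "0 0 -1 0" --pt "0 0 -3 0" --pt "0 0 -6 0" --pt "0 0 -9 0" --pt "0 0 -12 0" --pt "0 0 -12 0" --pt "0 0 -12 0" --pt "0 0 -12 0"

```text
time_s: 12.22
tcp_pos: [0.6169, 0.1284, 0.2008]
tool_rot: [-3.138, -0.157, 0.001]
contact_force: [0.4, 0.5, -1.3]
grip_width: 0.599
grip_force: 0.0
```

```bash
python3 - <<'E'
from plant import *
from h import *
np.set_printoptions(precision=4,suppress=True)
s=get_state();c=capture('wrist');a=capture('scene');b=capture('side');pickle.dump((s,c,a,b),open('w6.pkl','wb'));print(s['tcp_pos'],s['tool_rot'],s['grip_width'])
def yel(F,r):
  x0,y0,x1,y1=r;m=cv2.inRange(cv2.cvtColor(F[y0:y1,x0:x1],cv2.COLOR_BGR2HSV),(18,90,60),(35,255,255));v,u=np.nonzero(m);return (u.min()+x0,u.max()+x0,v.min()+y0,v.max()+y0,len(u)) if len(u) else None
y=yel(c['frame'],(240,150,400,330));print('yellow',y)
# low-res ascii of wrist area round the nest
g=cv2.cvtColor(c['frame'],cv2.COLOR_BGR2GRAY)[190:300,250:390]
for r in cv2.resize(g,(70,36),interpolation=cv2.INTER_AREA): print(''.join(' .:-=+*#%@'[int(v)*10//256] for v in r))
E
```

```text
[0.6169 0.1284 0.2008] [-3.1377 -0.1567  0.0015] 0.5994807667032457
yellow (np.int64(298), np.int64(335), np.int64(218), np.int64(237), 50)
======+%%%%%%=====================================+%%%%%%%%%%%#%%%%%%%
=======#%%%%%=====================================*%%%%%%%%%%%#%%%##%%
=======#%%%%%=====================================+#%%%%%%%%%%#%%%%%%%
=======#%%%%%======================================*%%%%%%%%%##%%%%%%%
+======#%%%%#===============-----:::-----==========*%%%%%%%%%#%%%%%%%%
========++**+=============--:--------------========%%%%%%%%%%#%%%%%%%%
========================-::-:----===---------======%%%%%%%%%%#%%%%%%%%
=======================-:----============-----====+%%%%%%%%%%#%%%%%%%%
======================-:--=================----===*%%%%%%%%%%*%##%%%%%
*====================::--===================----==*%%%%%%%%%%########%
#===================-:-:=====================----=%%%%%%%%%%%#########
*=======+++=#+======----================-====----=+%%%%%%%%%%#%%######
*======+#%%#%=======:-:=======================---==%%%%%%%%%%#%%%#####
*======+#%%%%+======:-:-=============
[... 895 characters left out ...]
#%%%%%%%%%%%%##%%%%%%%%%%%%%%%%%%%%%%%%%%%%%%%%%%%%#%%%%%%%%%
%%%%%%##*#%%%#+*%%%%%#%#%%%%%%%%%%%%%%%%%%%%%%%%%%%%%#++#%%%#%%%%%%%%#
%%%%%%%%*#%%*---+%%%%###%%%%%%%%%%%%%%%%%%%%%%%%%%%%#-===%%%#%%%%%%%%%
%%%%%%%%##%%*---+%%%%#%#%%%%%%%%%%%%%%%%%%%%%%%%%%%%*=--+%%%#%%##%%%%%
%%%%%%%%%*%%%#+*%%%%%#%#%%%%%%%%%%%%%%%%%%%%%%%%%%%%%%##%%%%#%%%%%%%%%
***#%%%%%*########%%####%#################%%#%####%##%%%#####%%#*###**
...+%%%%%%%###############%*--==++=------#%%%%%%%##########%%%%+::::::
...+%%%%%%%%######%%%####*=-==++++=-----=%%%%%%%%###%%%%####%%%+::::::
...+%%%%%%%%%%####%%%#%*=-==+++*+====++*%#%###%%###%%%%%%%%%%%%=::::::
...=%%%%%%%%%%######%#=-==+++**#%%%%%%%%##########%%%%%%%%%%%%%=::::::
```

The objective stands inside the nest ring: ring columns 290-348, knurl columns 298-335. I'll move above the bar, set back to see it fully.

Request:
carry_out --pt "-3 -1 -1.5 0" --pt "-6 -2.5 -1.5 0" --pt "-9 -4 -1.5 0" --pt "-12 -5 -1.5 0" --pt "-14.6 -6.1 -1.5 0" --pt "-14.6 -6.1 -1.5 0" --pt "-14.6 -6.1 -1.5 0" --pt "-14.6 -6.1 -1.5 0"

```text
time_s: 13.03
tcp_pos: [0.4664, 0.1743, 0.216]
tool_rot: [3.138, 0.157, -0.0]
contact_force: [-0.6, -0.4, 0.2]
grip_width: 0.602
grip_force: 0.0
```

```bash
python3 - <<'E'
from plant import *
from h import *
np.set_printoptions(precision=4,suppress=True)
s,c,a,b=pickle.load(open('w6.pkl','rb'))
print('obj',wplane(c,s,(316.5,235),.122),'nest',wplane(c,s,(319,230),.108))
S,_=pickle.load(open('c0.pkl','rb'));A=_['scene'];print('canister',plane(A,(466,260),0),plane(A,(466,233),.062))
s=get_state();c=capture('wrist');pickle.dump((s,c),open('w7.pkl','wb'));print(s['tcp_pos'],s['tool_rot'])
g=cv2.cvtColor(c['frame'],cv2.COLOR_BGR2GRAY)
print('cols 200..440, rows 80..340')
for i,r in enumerate(cv2.resize(g[80:340,200:440],(120,52),interpolation=cv2.INTER_AREA)): print(80+5*i,''.join(' .:-=+*#%@'[int(v)*10//256] for v in r))
E
```

```text
obj [0.6175 0.1297 0.122 ] nest [0.6178 0.1277 0.108 ]
canister [0.3606 0.0227 0.    ] [0.3738 0.0182 0.062 ]
[0.4664 0.1743 0.216 ] [ 3.1375  0.1565 -0.0002]
cols 200..440, rows 80..340
80 %%%%###%%%%##%%%%%%%%%%%%%%%%%%%%%%%%%%%%%%%%%%%%%%%%*=====+++=++++++++=#@@@@@@@@@@@@@@@@@@@@@@@@@@@@@@@@@@@@@@@@@@@@@@@
85 ##*========+=+*%%%%%%%%%%%%%%%%%%%%%%%%%%%%%%%%%%%%%%*++++++++=++++++++=%@@@#+=+#@@@@@@@@@@@@@@@@@@@@@@@@@@@@@@@@@@@@@@@
90 ================*%%%%%%%%%%%%%%%%%%%%%%%%%%%%%%%%%%%%*=+++++++=+++++++++%@@@+===#@@@@@@@@@@@@@@@@@@@@@@@@@@@@@@@@@@@@@@@
95 =================+#%%%%%%%%%%%%%%%%%%%%%%%%%%%%%%%%%%%%***==++=++++++=++%@@@@%%@@@@@@@@@@@@@@@@@@@@@@@@@@@@@@@@@@@@@@@@@
100 ==================*%%%%%%%%%%%%%%%#**###%##%%%%%%%%%%%%%%%%##+=++++====+*#####################*######***##**************
105 ===================%%%%%%%%%%%%%%#+============+++****###%%%%*+%@%#*++++++++++++++++=====++**#####***************####%%@
110 ====================*%%%%%%%%%%%%%=====++++==============++++++###%#%@@@@@@@@@@@%*+++++*##+**#%##%%%@@@@@@@@@@%***%@%%%%
115 =====================*%%%%%%%%%%%+====
[... 4882 characters left out ...]
#%%%@::::::::::--------------=+*%%%%%%%%%%@.:::.:....................-:....
315 :............................===============+%%%%@::::::::::------------------=+#%%%%%%%................................
320 .............................-==============*@%%%*::::::::::----------------------=+#%%*................................
325 ............................:===============%%%%%+:::::::::---------------------------=*:...............................
330 ............................===============+@%%%@::::::::::------------------------------...............................
335 ...........................-===============*%%%%@::::::::::------------------------------:..............................
```

```bash
python3 - <<'E'
from h import *
np.set_printoptions(precision=4,suppress=True)
s,c=pickle.load(open('w7.pkl','rb'));g=cv2.cvtColor(c['frame'],cv2.COLOR_BGR2GRAY)
R=range(152,246,3);C=[]
for r in R:
    u=np.nonzero(g[r,305:345]<90)[0]+305;C.append((u.min()+u.max())/2)
p=np.polyfit(list(R),C,1);print(p,u.min(),u.max())
e=[wplane(c,s,(np.polyval(p,r),r),.166) for r in(143.5,250)];print(e)
d=e[0]-e[1];L=np.linalg.norm(d);y=np.arctan2(d[1],d[0]);print(L,'yaw',y);G=e[1]+d/L*.031;print('grip',G)
dw=G-s['tcp_pos'];a=.0998;print('shift cm x,y', 100*(dw[0]*.995+dw[1]*a),100*(dw[0]*a-dw[1]*.995))
E
```

```text
[  0.0075 322.2992] 314 334
[array([0.5328, 0.178 , 0.166 ]), array([0.4655, 0.1704, 0.166 ])]
0.06775638330077292 yaw 0.11339700944087114
grip [0.4963 0.1739 0.166 ]
shift cm x,y 2.9676748502888 0.34357771190599157
```

Request:
carry_out --pt "1.5 0.2 0 -0.013" --pt "2.95 0.33 0 -0.013" --pt "2.95 0.33 0 -0.013" --pt "2.95 0.33 2 -0.013" --pt "2.95 0.33 4.5 -0.013" --pt "2.95 0.33 7 -0.013" --pt "2.95 0.33 8.5 -0.013" --pt "2.95 0.33 9.6 -0.013" --pt "2.95 0.33 9.6 -0.013" --pt "2.95 0.33 9.6 -0.013"

```text
time_s: 13.92
tcp_pos: [0.4956, 0.174, 0.12]
tool_rot: [3.137, 0.176, -0.002]
contact_force: [0.2, 0.3, -0.5]
grip_width: 0.6
grip_force: 0.0
```

Request:
carry_out --pt "0 0 0 0" --pt "0 0 0 0" --pt "0 0 0 0" --pt "0 0 0 0" --pt "0 0 0 0" --pt "0 0 0 0" --pt "0 0 0 0" --pt "0 0 0 0" --pt "0 0 0 0" --jaw 1 --squeeze 25

```text
time_s: 14.67
tcp_pos: [0.4956, 0.1739, 0.1202]
tool_rot: [3.136, 0.177, -0.0]
contact_force: [0.1, -3.0, -0.2]
grip_width: 0.147
grip_force: 25.0
```

Request:
carry_out --pt "0 -0.57 0.31 0" --pt "0 -1.13 0.65 0" --pt "0 -1.67 1.01 0" --pt "0 -2.18 1.4 0" --pt "0 -2.68 1.82 0" --pt "0 -3.16 2.26 0" --pt "0 -3.62 2.73 0" --pt "0 -4.05 3.21 0" --pt "0 -4.45 3.72 0" --pt "0 -4.83 4.25 0" --pt "0 -4.83 4.25 0" --pt "0 -4.83 4.25 0"

```text
time_s: 15.67
tcp_pos: [0.4904, 0.2225, 0.0775]
tool_rot: [-3.136, -0.177, -0.001]
contact_force: [2.6, -3.0, 3.0]
grip_width: 0.151
grip_force: 25.0
```

Request:
carry_out --pt "0 -0.35 0.55 0" --pt "0 -0.68 1.11 0" --pt "0 -0.98 1.69 0" --pt "0 -1.25 2.28 0" --pt "0 -1.48 2.88 0" --pt "0 -1.69 3.5 0" --pt "0 -1.87 4.12 0" --pt "0 -2.01 4.76 0" --pt "0 -2.13 5.4 0" --pt "0 -2.21 6.04 0" --pt "0 -2.26 6.69 0" --pt "0 -2.27 7.34 0"

```text
time_s: 16.67
tcp_pos: [0.4882, 0.2432, 0.004]
tool_rot: [3.134, 0.177, 0.001]
contact_force: [4.7, -16.7, 6.7]
grip_width: 0.149
grip_force: 25.0
```

Request:
carry_out --pt "0 0 0 0" --pt "0 0 0 0" --pt "0 0 0 0" --pt "0 0 0 0"

```text
time_s: 17.0
tcp_pos: [0.4882, 0.2432, 0.0042]
tool_rot: [3.134, 0.177, 0.001]
contact_force: [3.2, -14.7, 5.4]
grip_width: 0.149
grip_force: 25.0
```

```bash
python3 - <<'E'
from plant import *
from h import *
np.set_printoptions(precision=4,suppress=True)
S,d=pickle.load(open('c0.pkl','rb'));s=get_state();print(s)
def asc(F,r,w,h):
  x0,y0,x1,y1=r
  for q in cv2.resize(cv2.cvtColor(F[y0:y1,x0:x1],cv2.COLOR_BGR2GRAY),(w,h),interpolation=cv2.INTER_LINEAR): print(''.join(' .:-=+*#%@'[int(v)*10//256] for v in q))
_,_,A0,_=pickle.load(open('w6.pkl','rb'))
A=capture('scene');B=capture('side');C=capture('wrist');cv2.imwrite('pics/e.png',A['frame'])
print('scene');asc(A['frame'],(305,160,400,240),95,50)
print('side');asc(B['frame'],(275,150,380,240),105,55)
E
```

```text
{'time_s': 17.0, 'qpos': array([ 0.2486,  0.6007,  1.6487, -0.0032,  0.8924,  1.7086]), 'joint_velocities': array([ 0.0013, -0.0001, -0.0009,  0.0011, -0.0007,  0.0018]), 'joint_torque': array([  8.2023, -43.7015, -17.5568,   2.9806,  -0.0531,  -0.0051]), 'tcp_pos': array([0.4882, 0.2432, 0.0042]), 'tool_rot': array([3.1341, 0.1769, 0.0006]), 'contact_force': array([  3.1893, -14.703 ,   5.413 ]), 'ft_torque': array([-2.457 , -0.6429, -0.0173]), 'grip_force': 25.000585913658142, 'grip_width': 0.1485675676227678}
scene
******************++=----:::::............::::::-----------------------------------------------
*****************+=--:::::.:...................:::---------------------------------------------
****************+=---:::..........................:::------------------------------------------
***************+=--:::...............:.............::::-----------------------:--------------:-
**************++=-:::......:.:.......................::::--------------------------------------
**************+=--::...........................:......::::-----:-------------------------------

[... 9358 characters left out ...]
-===++=:::.....................................:---------::-+*##
####*+==------------=-------------------------------:..................................:-----=+****+**##*
*#**+==--------------==-----------------------------:..................................--:---+*######****
***+==----------------------------------------------:...................................::::-=**#********
**+=------------------------------------------------:..................................:::::::=**********
*+-:::--------------=-----------------=-------------:.......................::.........:::::::=********##
+=-::-----------------------------------------------:.....................................::::=****#***##
```

The table and objective look right, and the lever pulls up with about 5 N. There is 15 N of side load from a slight radius mismatch, so I'll ease 1.5 mm. Then I'll check the table's rise from the side view by matching its screw.

Request:
carry_out --pt "0 0.05 0 0" --pt "0 0.1 0 0" --pt "0 0.15 0 0" --pt "0 0.15 0 0" --pt "0 0.15 0 0"

```text
time_s: 17.57
tcp_pos: [0.4882, 0.2431, 0.0044]
tool_rot: [3.137, 0.177, 0.001]
contact_force: [2.8, -5.3, 4.4]
grip_width: 0.15
grip_force: 25.0
```

```bash
python3 - <<'E'
from plant import *
from h import *
np.set_printoptions(precision=4,suppress=True)
S,d=pickle.load(open('c0.pkl','rb'));s=get_state();print(s['tcp_pos'],s['contact_force'],s['grip_width'])
_,_,A1,B1=pickle.load(open('w6.pkl','rb'))
A=capture('scene');B=capture('side')
def pr(c,X): q=c['K']@(c['R']@X+c['t']);return q[:2]/q[2]
nest=np.array([.6165,.129,.102]);X,Y=np.array([.994,.112,0]),np.array([-.112,.994,0])
for n,c0,c1 in(('scene',d['scene']['frame'],A),('side',d['side']['frame'],B)):
  for k,P in dict(left=nest+.041*X+.033*Y,front=nest-.041*X+.033*Y).items():
    u,v=np.round(pr(c1,P)).astype(int);e=pr(c1,P+[0,0,.0109])-pr(c1,P)
    g=lambda f:cv2.resize(cv2.cvtColor(f,cv2.COLOR_BGR2GRAY),None,fx=4,fy=4,interpolation=cv2.INTER_CUBIC)
    t=g(c0[v-9:v+10,u-9:u+10]);w=g(c1['frame'][v-21:v+22,u-21:u+22])
    m=cv2.matchTemplate(w,t,cv2.TM_CCOEFF_NORMED);_,b,_,l=cv2.minMaxLoc(m);print(n,k,(u,v),'expected',e,'got',(np.array(l)-48)/4,b)
E
```

```text
[0.4882 0.2431 0.0044] [ 2.7933 -5.2847  4.417 ] 0.1498589926543244
scene left (np.int64(314), np.int64(199)) expected [-0.0731 -4.3587] got [ 0.25 -4.  ] 0.9272728562355042
scene front (np.int64(348), np.int64(212)) expected [ 0.1281 -4.4272] got [12.   3.5] 0.7859448194503784
side left (np.int64(286), np.int64(202)) expected [-0.2159 -4.3562] got [ 0.   -4.25] 0.9794701933860779
side front (np.int64(325), np.int64(211)) expected [ 0.0116 -4.384 ] got [-12.  -2.] 0.5262756943702698
```

The side-view screw rose 4.25 px against 4.36 px expected at full lift, so the table is up. As a final check I'll take the bar height from the wrist view.

```bash
python3 - <<'E'
from plant import *
from h import *
s=get_state();c=capture('wrist');g=cv2.cvtColor(c['frame'],cv2.COLOR_BGR2GRAY)
for i,r in enumerate(cv2.resize(g[150:300,250:450],(100,38),interpolation=cv2.INTER_AREA)): print(150+4*i,''.join(' .:-=+*#%@'[int(v)*10//256] for v in r))
for dz in(-.008,0,.008):  # expected arm-end corner of bar, bar centre ~46 mm above TCP
  T=np.linalg.inv(c['tool_from_camera'])
  for y in(-.007,.007):
    q=T[:3]@np.array([.035,y,-.046+dz,1]);q=c['K']@q;print(dz,y,q[:2]/q[2])
E
```

```text
150 ===================*%%%%%%%%%%%%%%%%%%%%%%%%%%%%%%%%%%%%%%%%%%%%%%%%%%%%%%%%%%%%%%%%%%%%%%%%%%%%%%%%
154 ===================%%%%%%%%%%%%%%%%%%%%%%%%%%%%%%%%%%%%%%%%%%%%%%%%%%%%%%%%%%%%%%%%%%%%%%%%%%%%%%%%%
158 ===================+=%%%%%%%%%%%%%%%%%%%%%%%%%%%%%%%%%%%%%%%%%%%%%%%%%%%%%%%%%%%%%%%%%%%%%%%%%%%%%%%
162 =====================@%%%%%%%%%%%%%%%%%%%%%%%%%%%%%%%%%%%%%%%%%%%%%%%%%%%%%%%%%%%%%%%%%%%%%%%%%%%%%%
166 =====================****###%%%%@*+***####%%%%+++***###%%%%%*+***####%%%%+++***###%%%*+++****###%%%%
170 ========================++++++=++=+++++++=++++++++++==+++++++++++++++++++++++++++++++++++=++++++===+
174 ========================+++++++++++++++++++++++++++++++++++++++++++++++++++++++++++++++====+++++++++
178 ===========================+=+++=============++++++++++++++++++++++++++++++++++++++++++====+++++++++
182 ==============================+=================++++++++++++++++++=++++++++++++++++++++=====++++++++
186 ========================================+++++===*##***+++++========+===+++++++++++++===+=*#***++++=+
190 ========================================#%%%%%
[... 2426 characters left out ...]
===========================*#%%%%%%%%%%%%%%
286 ============--::.--------.................--------.:--===============================#%%%%%%%%%%%%%%
290 =========-:.............................................:===========================+%%%%%%%%%%%%%%%
294 ========-.................................................-=========================*%%%%%%%%%%%%%%%
298 =======-...................................................-+++=====================@%%%%%%%%%%%%%%%
-0.008 -0.007 [300.2705387  244.19951904]
-0.008 0.007 [339.80537615 244.21468748]
0 -0.007 [301.18509089 237.87541803]
0 0.007 [338.4876293  237.88979918]
0.008 -0.007 [302.00188362 232.22732079]
0.008 0.007 [337.31073925 232.24099181]
```

The bar sits between level and about 8 mm low, which is 1.10-1.16 rad and within tolerance. I'll raise 3 mm to centre it, then hand in.

Request:
carry_out --pt "0 0.02 -0.1 0" --pt "0 0.05 -0.2 0" --pt "0 0.05 -0.3 0" --pt "0 0.05 -0.3 0" --pt "0 0.05 -0.3 0" --pt "0 0.05 -0.3 0"

```text
time_s: 18.22
tcp_pos: [0.4881, 0.2431, 0.0074]
tool_rot: [-3.136, -0.177, -0.001]
contact_force: [4.8, 0.9, 4.6]
grip_width: 0.15
grip_force: 25.0
```

```bash
python3 - <<'E'
from plant import *
s=get_state();print(s['tcp_pos'],s['contact_force'],s['grip_force'])
print(job_done())
E
```

```text
[0.48809415 0.24312315 0.00742623] [4.77429818 0.93052321 4.60286599] 24.999661445617676
the job is handed in; nothing more can be done
None
```

I handed the job in at 18.2 s (no verdict was returned): the objective stands in the nest about 2 mm off centre, and the gripper holds the lever within about 0.06 rad of level at 25 N, with the table up about 10.6 mm (±0.5 mm, against the 10.4 mm needed) by camera.

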